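# Set up the camera to film a 3D print

### The job

We want to film the planter that is being printed. Move the glue stick out of the way of the printer's front door and leave it standing upright on the bench, fold the door all the way down, and turn and tilt the camera on its stand so that the planter on the print bed sits right in the middle of its picture. Do not knock the glue stick over, and leave the bottle, the nozzle box, the spool and the finished planter where they are.

Things in the scene. Friction and masses are not known exactly. Their poses are not given: they have to be found in the camera images.
- printer: Compact enclosed 3D printer, grey, fixed. Footprint 250 (its x) by 240 (its y), 235 high, open top. Origin: centre of the underside; the front with the door faces its -x (face at x = -125). Bed 130 x 130, centred, top 78 high. Top front crossbar: top 235 high, x -125 to -109. Behind it the chamber is empty over the bed but for the print; the print head is parked at the back (x > 50).
- door (a joint): Opening of the printer's front door, rad: 0 closed (upright), 1.571 fully down (level), its stop. Hinged along its lower edge, it swings out and down, away from the printer. Stiff hinge: stays at any angle it is left at; takes up to 1 N m to move. Door 228 wide, 8 thick, reaching 185 from the hinge line, then the pull.
- door_hinge (a point): Middle of the door's hinge line, 50 above the bench, 130 in front of the printer's origin (printer x = -130). The hinge line runs along the printer's y.
- door_pull (a point): Finger pull, a black tab in the middle of the door's top edge, in the door's plane: 60 wide, 10 thick, from 185 to 222 from the hinge line; this point is at 207. Axes of the door: z from hinge to pull, x from outer to inner face, y along the hinge. With the door closed it stands above the printer's frame (point 257 above the bench), free in front and behind.
- print: The planter being printed, a small ten-sided flower pot stuck fast on the print bed: 52 wide at the top, 38 at the foot, 44 high. Origin: centre of its underside.
- print_middle (a point): The middle of the planter on the bed, 22 above its underside: the point the camera must look at.
- camera_stand: Fixed table stand of the camera: steel disc 110 across and 13 high, aluminium post 18 thick. Origin: centre of its underside, on the swivel axis. Its x axis is where the camera points when swivel = 0.
- swivel (a joint): Swivel of the camera head about the upright axis of the post, rad, growing counter-clockwise seen from above; range -1.4 to 1.4. Friction joint (0.15 N m), stays where left.
- tilt (a joint): Tilt of the camera about a level axis across it, rad: 0 is level, positive lifts the lens (and lowers the pan handle); range -0.7 to 0.7. Friction joint (0.25 N m), stays where left. The tilt axis crosses the swivel axis 165 above the bench.
- tilt_axis (a point): Where the tilt axis crosses the swivel axis, 165 above the bench. Site axes are those of the camera: x forward along the view, y across to the left, z up.
- lens (a point): Centre of the front of the camera's lens (34 across), 48 ahead of and 45 above the tilt axis in the camera's own axes. Its x axis is the line of sight. The camera body is 36 long, 68 wide, and reaches from 21 to 65 above the tilt axis.
- pan_handle (a point): Middle of the rubber grip of the pan handle: a round bar 18 thick and 90 long that sticks out straight behind the camera on the level of the tilt axis; this point is 120 behind the tilt axis, the grip runs from 75 to 165 behind it. Site axes as for the camera.
- glue_stick: Glue stick, a closed white and grey round stick 30 across and 98 high, standing upright, about 45 g. It stands in the path of the door. Origin: centre of its underside.
- bottle: Closed white bottle, 56 across, 145 high, standing on the bench; bystander. Origin: centre of its underside.
- nozzle_box: Flat grey nozzle box with clear lid, 90 by 60 by 30 high; bystander. Origin: centre of its underside.
- finished_copy: A finished planter of the same shape as the one being printed, 52 wide and 44 high, standing loose on the bench; bystander. Origin: centre of its underside.
- spool: Spool of filament lying flat on the bench, 132 across and 49 high; bystander. Origin: centre of its underside.

How it is judged:
By the outcome, as a careful person would: the job done as asked, in the order asked, and still so for the second after the job is handed in, with the robot touching nothing.
It also fails if it takes over 72 s, if anything falls off the work surface, if the arm or the gripper's body presses on something with over 40 N, if the wrist force passes 120 N, or if a joint passes its speed limit or range.

### The arm

A 6-joint arm with a two-finger parallel gripper is mounted at the origin on the work surface. World frame = base frame: x ahead of the robot, y to its left, z up, the work surface at z = 0. Lengths are in mm, angles in rad, forces in N, time in s.
With the tool pointing down it reaches from about 350 to 975 mm from the base axis. Payload 7.1 kg.
Tool frame: the origin (TCP) lies midway between the tips of the shut fingers; the grasp point (between the pads) lies 19 mm behind it (ctrl.hold_point_z is the distance from the TCP to the grasp point, in mm); x points along the fingers, y is the direction in which the jaws open and shut, and the axes are right-handed (so a half turn about x gives the same grasp; the last joint's range is limited). The gripper opens to 88 mm and grips with 3 to 60 N. Pads are 20 mm wide; open, the fingers measure 115 mm over their backs; the gripper's body (75 mm by 178 mm) begins 61 mm behind the grasp point.
Start: joints at [-1.168, 0.423, 1.63, -0, 1.089, -0.019], TCP at [255.892, -570.196, 222.675] pointing down, gripper open.
Joint ranges: [-3, 3], [-0.9, 2.11], [0.09, 2.58], [-1.31, 4.45], [0.11, 2.69], [-2.54, 2.54]. Speed limits (rad/s): [2.39, 2.39, 3.01, 3.14, 3.14, 3.14].

### API

Orientations are given as a rotation vector (axis times angle).
In Python, from workcell import ctrl, get_image, calibration gives the robot as it stands.
- The arm moves only by the tool move_arm, never from a script. Its argument "rows" is a list of rows, each a list of 5 numbers: the shift along the world's x, y, z in mm, then the turn about the world's z in rad, then the closure, from -1 (fully open) to 1 (shut). In form: [[tx, ty, tz, roll, jaw], ...]. A call has 1 to 12 rows; each row is the pose to reach, as a shift and turn from the pose measured when the call began; what a row does not reach only later rows make up. A row lasts 1/8 s, in which the tool goes at most 62.5 mm and 10.7 degrees, less where a joint would pass 70% of its speed; a pose out of reach is approached as far as the arm can. A call with a gripper value outside its range is refused whole. The fingers move at their own pace and stop on an object; the grip force is fixed at half the most. Time passes only in rows, so rows that repeat a pose let the fingers close. It gives the time, the measured TCP pose, the force and the opening at its end, in the units of the state.
- ctrl.get_obs(): the state, without advancing time (a new reading comes with each control period).
- get_image(name): name is "side" or "top" or "wrist"; returns the picture (480x640x3 uint8, blue, green, red); there is no depth.
- calibration(name): a dict with "fx", "fy", "cx", "cy" (pixels), "view" (4x4, takes a point from world to camera coordinates); the wrist camera has in their place "T_tool_cam" (4x4, takes a point from camera to tool coordinates, whose origin is the TCP and whose axes are the tool frame's). Camera axes: x right, y up, looking along -z (the intrinsics and any distortion apply to the point x, -y, -z); pixel columns grow to the right and rows downward; lengths in mm; the calibration is good to about 2 mm. A picture is of the moment at which its call begins: read the wrist's pose just before it. calibration takes no time and is no camera call.
- ctrl.close_job(): hands the job in, once; it reports no verdict.
The state is a dict: "t": time; "qpos": joint angles; "qvel": joint speeds; "joint_torque": joint torques, N m; "ee_pos": TCP position; "orientation": TCP orientation; "ft_force": force on the tool from outside, world axes, zero at the start; "moment": the same for the moment, N m; "width": finger opening in mm.
Only numpy, scipy, OpenCV 4.12 (cv2) and the standard library are available. Lean on these libraries where they do the work, as an engineer would, in place of code of your own. Each camera call takes 0.05 s, during which the arm holds its last target.

## Working session

There is one attempt and no reset: what is moved stays moved. The work goes in short steps, Python scripts to look and compute and a tool call to move; the robot and the scene stay as the last step left them, time stands still between calls to the robot, and variables do not carry over. Pictures are saved under pics/ and viewed, and the job is handed in when it is done.

Besides the shell and the picture viewer there is one more tool, called after "Call:" in YAML: its name, and indented under it one key for each argument. move_arm: Moves the arm, as the interface text tells. Its arguments: {"type":"object","properties":{"rows":{"type":"array"}},"required":["rows"]}

```bash
ls; mkdir -p pics; python3 - <<'E'
from workcell import ctrl,get_image,calibration
import cv2
for n in("side","top","wrist"):
    cv2.imwrite(f"pics/{n}0.png",get_image(n))
    print(n,calibration(n))
print(ctrl.get_obs(),ctrl.hold_point_z)
E
```

```text
pics
side {'fx': 569.6495102507184, 'fy': 569.6495102507184, 'cx': 325.2775640232308, 'cy': 242.32622492747967, 'view': array([[-5.86485639e-01, -8.09870246e-01,  1.20324274e-02,
         3.64290572e+02],
       [ 6.42138328e-01, -4.55862042e-01,  6.16318234e-01,
        -4.39175953e+02],
       [-4.93652673e-01,  3.69188277e-01,  7.87405267e-01,
        -1.07309002e+03],
       [ 0.00000000e+00,  0.00000000e+00,  0.00000000e+00,
         1.00000000e+00]])}
top {'fx': 548.5053103467449, 'fy': 548.5053103467449, 'cx': 315.25877671373166, 'cy': 243.2706705166832, 'view': array([[ 1.13391248e-02, -9.99797777e-01, -1.66081223e-02,
         4.86913287e+01],
       [ 9.82761838e-01,  8.07778016e-03,  1.84699536e-01,
        -5.98889083e+02],
       [-1.84528029e-01, -1.84161599e-02,  9.82654696e-01,
        -1.03985037e+03],
       [ 0.00000000e+00,  0.00000000e+00,  0.00000000e+00,
         1.00000000e+00]])}
wrist {'fx': 416.4993411844777, 'fy': 416.4993411844777, 'cx': 316.42468240639994, 'cy': 237.36394855589327, 'T_tool_cam': array([[ 4.83050210e-04,  2.83154357e-01, -9.59074229e-01,

[... 248 characters left out ...]
0e+00,
         1.00000000e+00]])}
{'t': 0.15, 'qpos': array([-1.16799390e+00,  4.23686262e-01,  1.63047325e+00, -4.33942770e-05,
        1.08859435e+00, -1.90004586e-02]), 'qvel': array([ 0.00019087, -0.00194803, -0.00461956,  0.00214007, -0.00093537,
        0.00057847]), 'joint_torque': array([-3.91754957e-04, -5.44984031e+01, -2.73920363e+01,  6.43511117e-02,
        2.03482155e-02, -6.39475979e-05]), 'ee_pos': array([ 255.72904607, -569.83438885,  222.08337039]), 'orientation': array([ 1.98884031,  0.42701022, -1.98936757]), 'ft_force': array([-0.41333809, -0.5956411 ,  0.02159596]), 'moment': array([-0.00964396, -0.0184568 ,  0.01917143]), 'width': 87.62696785556962} 18.700000000000003
```

View pics/side0.png

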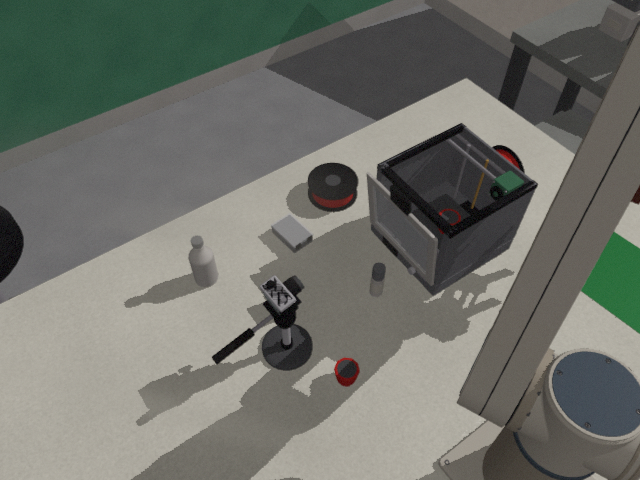

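View pics/top0.png

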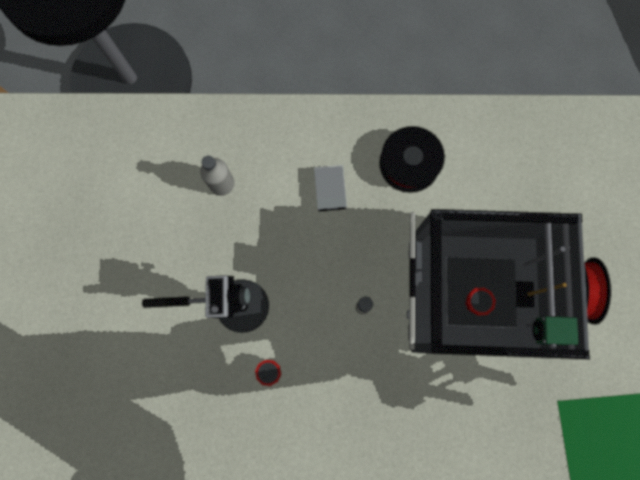

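View pics/wrist0.png

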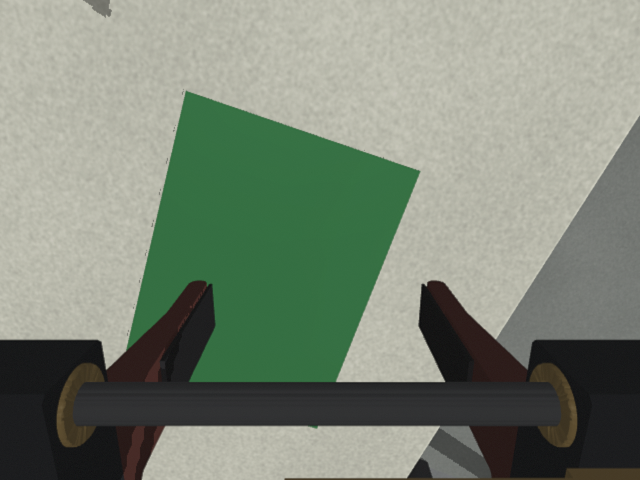

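The top view shows the printer on the right with its door facing left (+y world). The camera stand is near (243,306), the glue stick cap near (365,304) and the print's red rim near (481,301). Next I'll take enlarged crops for precise points.

```bash
cat > h.py <<'E'
import numpy as np,cv2
from workcell import ctrl,get_image,calibration
C={n:calibration(n) for n in("side","top")}
def ray(n,u,v):
    c=C[n];V=np.array(c['view']);R=V[:3,:3];t=V[:3,3]
    d=R.T@np.array([(u-c['cx'])/c['fx'],-(v-c['cy'])/c['fy'],-1.]);o=-R.T@t
    return o,d/np.linalg.norm(d)
def onz(n,u,v,z):
    o,d=ray(n,u,v);return o+d*(z-o[2])/d[2]
def tri(a,b):
    A=np.zeros((3,3));B=np.zeros(3)
    rs=[ray(*a),ray(*b)]
    for o,d in rs:
        P=np.eye(3)-np.outer(d,d);A+=P;B+=P@o
    x=np.linalg.solve(A,B);gap=[np.linalg.norm((np.eye(3)-np.outer(d,d))@(x-o)) for o,d in rs]
    return x,gap
def proj(n,p):
    c=C[n];q=np.array(c['view'])@np.append(p,1)
    return np.array([c['cx']+c['fx']*q[0]/-q[2],c['cy']-c['fy']*q[1]/-q[2]])
E
python3 - <<'E'
import cv2
t=cv2.imread('pics/top0.png');s=cv2.imread('pics/side0.png')
def crop(i,x,y,w,h,k,name):
    c=cv2.resize(i[y:y+h,x:x+w],None,fx=k,fy=k,interpolation=cv2.INTER_CUBIC)
    c=cv2.convertScaleAbs(c,alpha=1.6,beta=20)
    for g in range(0,w,20): cv2.putText(c,str(x+g),(g*k,10),0,.35,(0,255,255),1);cv2.line(c,(g*k,12),(g*k,18),(0,255,255),1)
    for g in range(0,h,20): cv2.putText(c,str(y+g),(0,g*k+4),0,.35,(0,255,255),1);cv2.line(c,(26,g*k),(32,g*k),(0,255,255),1)
    cv2.imwrite(f'pics/{name}.png',c)
crop(t,400,200,200,170,4,'t_pr');crop(s,350,110,200,190,3,'s_pr')
crop(t,130,250,160,140,4,'t_cam');crop(s,200,260,180,130,4,'s_cam')
E
```

```text
(no output)
```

View pics/t_pr.png

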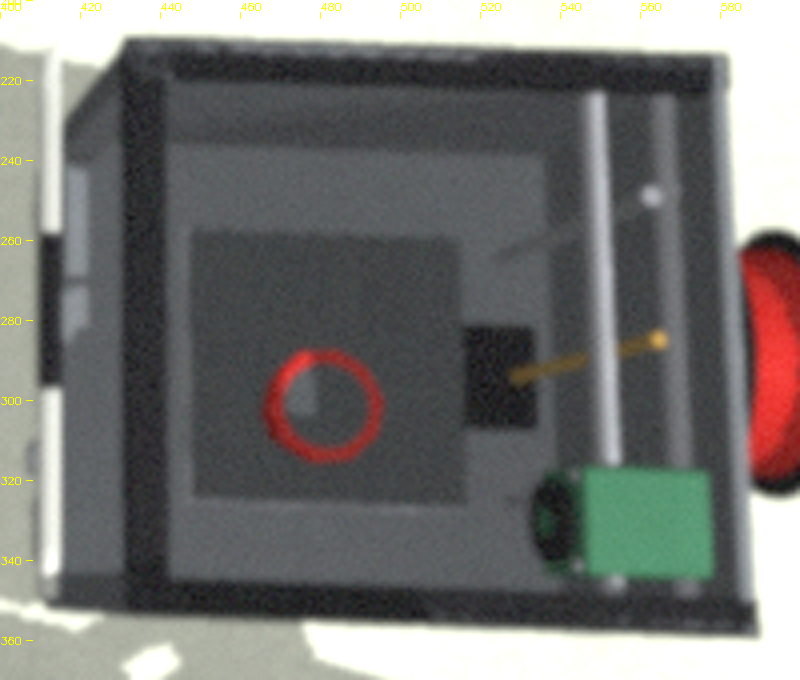

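View pics/s_pr.png

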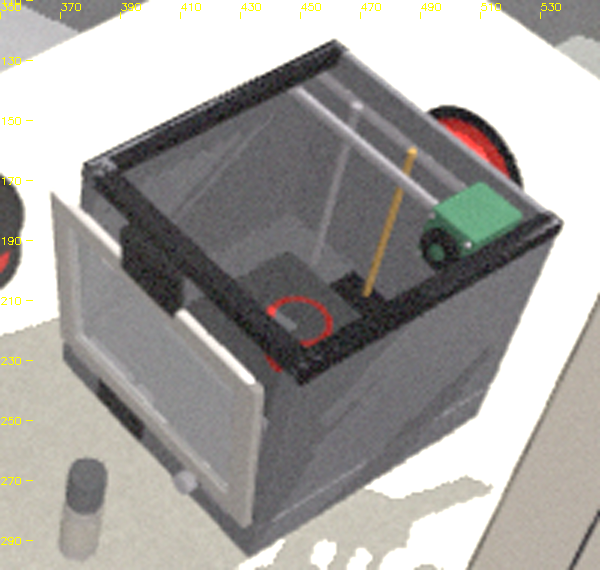

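View pics/t_cam.png

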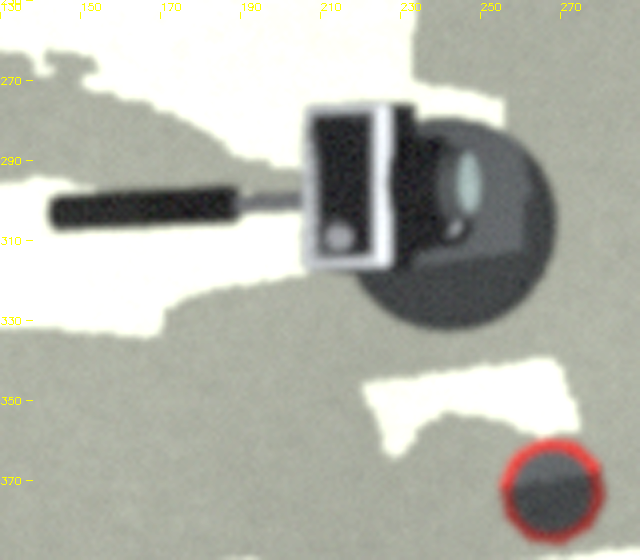

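View pics/s_cam.png

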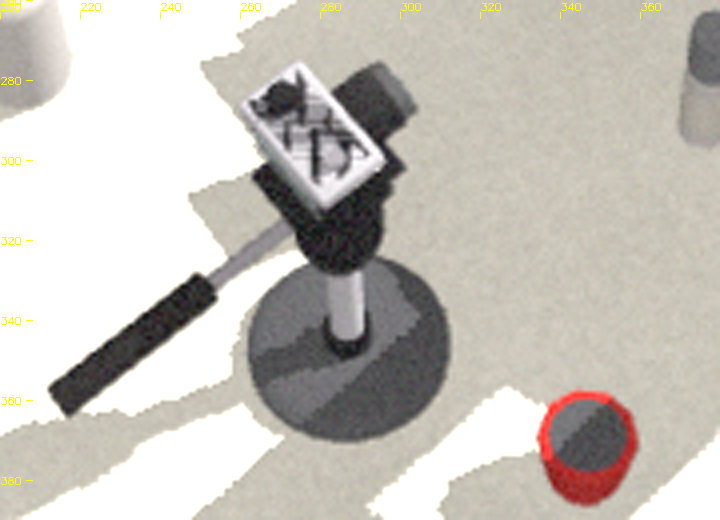

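```bash
python3 - <<'E'
from h import *
np.set_printoptions(precision=1,suppress=True)
print('frame corners z235')
T=[(431,210),(431.5,351.5),(588.5,358.5),(581.5,214)]
P=[onz('top',*p,235) for p in T]
for p in P: print(p)
for i in range(4): print(np.linalg.norm(P[i]-P[(i+1)%4]))
S=[(378,166),(450,237),(537,184),(463,124)]
Q=[onz('side',*p,235) for p in S]
for p in Q: print('side',p)
for n,a,b in [('grip far',(142.5,304),(214,361)),('grip near',(189.5,301),(252,331.5)),
  ('door top L outer',(410.5,212),(367,175)),('door top R',(410.5,350),(437,239)),
  ('pull L',(411,258.5),(390,186)),('pull R',(411,296.5),(410,214))]:
    x,g=tri(('top',*a),('side',*b));print(n,x,g)
# red masks
for n in('top','side'):
    im=cv2.imread(f'pics/{n}0.png').astype(int)
    m=((im[...,2]>90)&(im[...,2]>1.8*im[...,1])&(im[...,2]>1.8*im[...,0])).astype(np.uint8)
    k,l,st,ce=cv2.connectedComponentsWithStats(m)
    for i in range(1,k):
        if st[i,4]>15: print(n,st[i],ce[i])
print('stand top',onz('top',243,306,13),onz('side',287,346.5,13))
print('glue cap',onz('top',365.5,303.5,98))
E
```

```text
frame corners z235
[ 623.3 -142.6  235. ]
[ 390. -137.  235.]
[ 381.9 -385.5  235. ]
[ 618.2 -392.8  235. ]
233.33506326772874
248.6687828123318
236.36555167809922
250.25909544968223
side [ 620.2 -138.1  235. ]
side [ 383.5 -128.5  235. ]
side [ 381.5 -381.6  235. ]
side [ 613.6 -389.5  235. ]
grip far [468.9 367.2 136.3] [np.float64(0.9651837276427947), np.float64(0.9651837276429325)]
grip near [474.8 279.2 147.4] [np.float64(1.5405366371692872), np.float64(1.5405366371694633)]
door top L outer [ 622.9 -110.5  221.1] [np.float64(0.20238354200803588), np.float64(0.2023835420079613)]
door top R [ 392.6 -102.4  238.3] [np.float64(0.78488833763854), np.float64(0.7848883376386371)]
pull L [ 537.1 -101.3  264.8] [np.float64(1.9373371246218665), np.float64(1.937337124621855)]
pull R [ 478.  -107.1  229.6] [np.float64(0.25680773950672986), np.float64(0.25680773950667246)]
top [587 268  14  48 443] [593.  291.9]
top [470 288   8   9  33] [473.2 291.8]
top [255 360  25  13  95] [266.4 364.2]
side [498 151  21  17 111] [508.7 157.8]
side [320 194  33  13 174] [336.2 201.7]
side [334 358  25  24 155] [345.8 369. ]
stand top [475.1 201.2  13. ] [472.6 208.9  13. ]
glue cap [476.2 -41.9  98. ]
```

```bash
cat >> h.py <<'E'
from scipy.spatial.transform import Rotation as Ro
W=calibration('wrist')
def wpose(o=None):
    o=o or ctrl.get_obs();T=np.eye(4);T[:3,:3]=Ro.from_rotvec(o['orientation']).as_matrix();T[:3,3]=o['ee_pos'];return T@np.array(W['T_tool_cam'])
def wray(T,u,v):
    d=T[:3,:3]@np.array([(u-W['cx'])/W['fx'],-(v-W['cy'])/W['fy'],-1.]);return T[:3,3],d/np.linalg.norm(d)
def won(T,u,v,z):
    o,d=wray(T,u,v);return o+d*(z-o[2])/d[2]
def wproj(T,p):
    q=np.linalg.inv(T)@np.append(p,1);return np.array([W['cx']+W['fx']*q[0]/-q[2],W['cy']-W['fy']*q[1]/-q[2]])
def trirays(rs):
    A=np.zeros((3,3));B=np.zeros(3)
    for o,d in rs:
        P=np.eye(3)-np.outer(d,d);A+=P;B+=P@o
    x=np.linalg.solve(A,B);return x,[np.linalg.norm((np.eye(3)-np.outer(d,d))@(x-o)) for o,d in rs]
def shot(name):
    o=ctrl.get_obs();T=wpose(o);im=get_image('wrist');cv2.imwrite(f'pics/{name}.png',im);np.save(f'pics/{name}.npy',T)
    print(o['t'],o['ee_pos'],o['orientation'],o['ft_force'],o['width']);return T,im
E
python3 - <<'E'
from h import *
np.set_printoptions(precision=3,suppress=True)
print(Ro.from_rotvec(ctrl.get_obs()['orientation']).as_matrix())
for n,u,v,z in [('box',329,188,30),('bottle',212,165,145),('copy',268,372.5,44),('spool',412,158,49),('print rim',480.7,301.5,122),('bedc',481,291,78)]: print(n,onz('top',u,v,z))
print(onz('side',379,267,98),onz('side',448,216,122), onz('side',347,366,44))
E
```

```text
[[-0.     0.409 -0.912]
 [ 0.001 -0.912 -0.409]
 [-1.    -0.001  0.   ]]
box [720.815  27.715  30.   ]
bottle [730.632 249.799 145.   ]
copy [345.121 143.485  44.   ]
spool [ 780.604 -143.149   49.   ]
print rim [ 480.079 -250.751  122.   ]
bedc [ 503.824 -264.615   78.   ]
[477.595 -39.727  98.   ] [ 485.16  -247.645  122.   ] [350.608 141.99   44.   ]
```

Call:
move_arm:
  rows:
    - [0,0,60,0,-1]
    - [0,0,120,0,-1]
    - [25,40,120,0.15,-1]
    - [50,80,120,0.3,-1]
    - [80,125,120,0.45,-1]
    - [110,170,120,0.6,-1]
    - [140,215,120,0.75,-1]
    - [170,260,120,0.9,-1]
    - [200,300,120,1.05,-1]
    - [224,340,120,1.149,-1]
    - [224,340,120,1.149,-1]
    - [224,340,120,1.149,-1]

```text
t: 1.65
ee_pos: [479.4, -230.1, 341.9]
orientation: [1.209, 1.21, -1.211]
ft_force: [-0.1, -0.0, 0.3]
width: 88.0
```

```bash
python3 - <<'E'
from h import *
np.set_printoptions(precision=2,suppress=True)
shot('w1')
E
```

```text
1.65 [ 479.42 -230.06  341.9 ] [ 1.21  1.21 -1.21] [-0.14 -0.04  0.29] 87.96640958936757
```

View pics/w1.png

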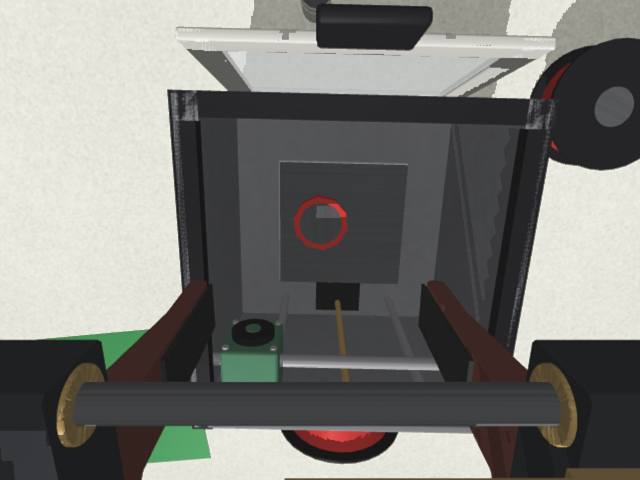

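```bash
python3 - <<'E'
from h import *
np.set_printoptions(precision=1,suppress=True)
T=np.load('pics/w1.npy');im=cv2.imread('pics/w1.png').astype(int)
m=((im[...,2]>70)&(im[...,2]>1.6*im[...,1])&(im[...,2]>1.6*im[...,0])).astype(np.uint8)
m[:180]=0;m[265:]=0;m[:,:280]=0;m[:,370:]=0
c=max(cv2.findContours(m,0,1)[0],key=cv2.contourArea)
w=np.array([won(T,u+.0,v,122) for u,v in c[:,0]])[:,:2]
print('rim circle',cv2.minEnclosingCircle(w.astype(np.float32)),cv2.fitEllipse(w.astype(np.float32)))
B=[won(T,*p,78) for p in [(280,162),(408,164),(400.5,283),(281,282)]]
for b in B: print(b)
print('bed c',np.mean(B,0),[np.linalg.norm(B[i]-B[(i+1)%4]) for i in range(4)])
F=[won(T,*p,235) for p in [(168,90),(554,101)]];print('front top',F,np.linalg.norm(F[0]-F[1]))
for p in [(178,28),(554,39)]: print('door',won(T,*p,235))
for p in [(317,6),(432,6),(319,46),(420,48)]: print('pull',won(T,*p,270))
E
```

```text
rim circle ((483.3047790527344, -249.20358276367188), 26.52391242980957) ((483.3979797363281, -249.31814575195312), (49.883811950683594, 51.59721374511719), 0.11645082384347916)
[ 443.  -197.3   78. ]
[ 572.5 -199.5   78. ]
[ 572.1 -329.3   78. ]
[ 440.7 -327.9   78. ]
bed c [ 507.1 -263.5   78. ] [np.float64(129.47672570660714), np.float64(129.74613788076246), np.float64(131.44120222336278), np.float64(130.62370973226135)]
front top [array([ 389.8, -136.8,  235. ]), array([ 625.5, -143.5,  235. ])] 235.74101643403543
door [ 399.2 -102.6  235. ]
door [ 619.9 -108.9  235. ]
pull [480.5 -99.  270. ]
pull [538.1 -99.1 270. ]
pull [ 481.5 -117.4  270. ]
pull [ 533.5 -118.5  270. ]
```

The print rim is centred on (483.3, -249.2) with radius 26, and the bed measures 130x130 as expected. The door is ajar by about 0.11 rad. Next I go above the glue stick.

Call:
move_arm:
  rows:
    - [-1,50,0,0,-1]
    - [-2,100,0,0,-1]
    - [-2,150,0,0,-1]
    - [-2,195,0,0,-1]
    - [-2,195,-60,0,-1]
    - [-2,195,-120,0,-1]
    - [-2,195,-160,0,-1]
    - [-2,195,-160,0,-1]
    - [-2,195,-160,0,-1]

```text
t: 2.82
ee_pos: [478.2, -36.4, 183.3]
orientation: [1.211, 1.207, -1.211]
ft_force: [-0.3, -0.3, 0.6]
width: 88.0
```

```bash
python3 - <<'E'
from h import *
np.set_printoptions(precision=2,suppress=True)
shot('w2');cv2.imwrite('pics/s2.png',get_image('side'))
E
```

```text
2.825 [478.2  -36.38 183.31] [ 1.21  1.21 -1.21] [-0.29 -0.28  0.56] 87.99870755952428
```

View pics/w2.png

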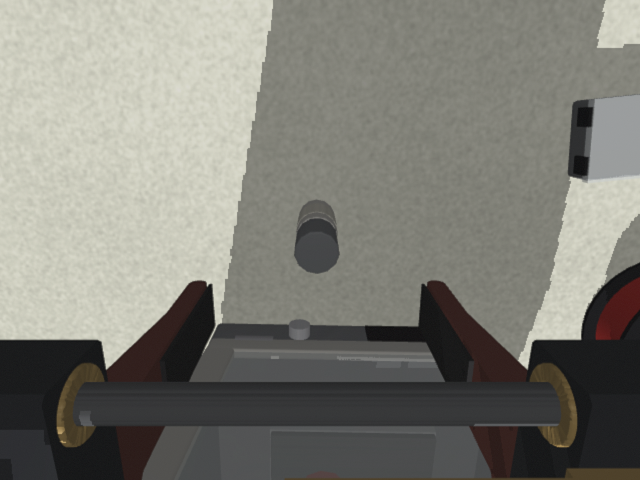

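View pics/s2.png

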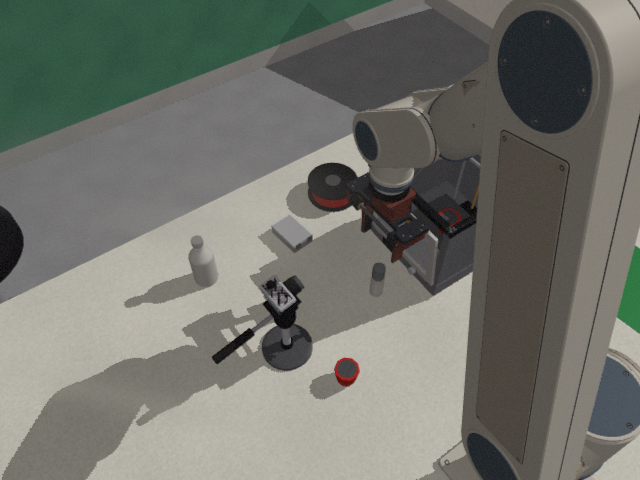

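```bash
python3 - <<'E'
from h import *
np.set_printoptions(precision=1,suppress=True)
T=np.load('pics/w2.npy')
print('glue',won(T,317,251,98))
for dz in (0,100,150,200,240,280): print(dz,proj('side',(478,-36,183+dz)),proj('side',(478,-100,183+dz)))
E
```

```text
glue [479.2 -39.2  98. ]
0 [381.  243.8] [404.5 229.9]
100 [385.6 212. ] [410.7 197.8]
150 [388.2 194.3] [414.1 180. ]
200 [391.  175.2] [417.8 160.8]
240 [393.3 158.9] [420.9 144.4]
280 [395.9 141.5] [424.2 127. ]
```

Call:
move_arm:
  rows:
    - [1,1,-45,0,-1]
    - [1,1,-80,0,-1]
    - [1,1,-105,0,-1]
    - [1,1,-117,0,-1]
    - [1,1,-117,0,-1]

```text
t: 3.55
ee_pos: [480.1, -35.2, 67.4]
orientation: [1.212, 1.206, -1.209]
ft_force: [-0.0, 0.5, 0.8]
width: 87.9
```

```bash
python3 - <<'E'
from h import *
np.set_printoptions(precision=2,suppress=True)
shot('w3');cv2.imwrite('pics/s3.png',get_image('side'))
E
```

```text
3.55 [480.14 -35.19  67.35] [ 1.21  1.21 -1.21] [-0.01  0.45  0.77] 87.88626190578957
```

View pics/w3.png

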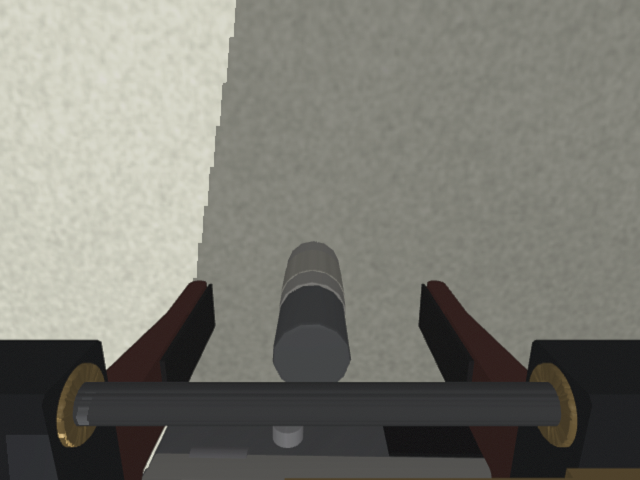

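View pics/s3.png

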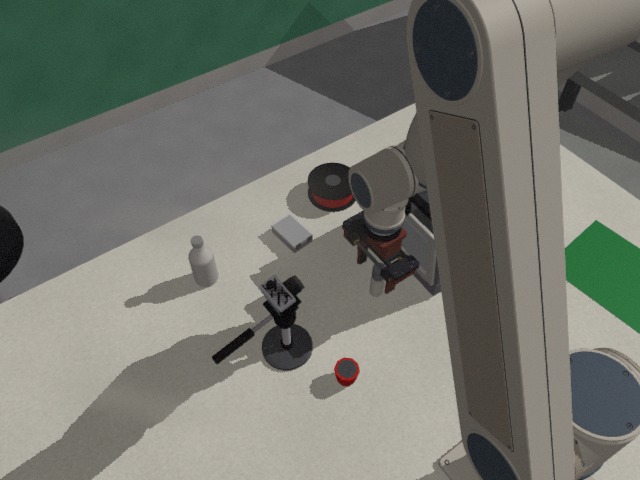

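The stick is between the open jaws (cap near (312,355)) and there is no contact force, so I'm closing.

Call:
move_arm:
  rows:
    - [-1,0,0,0,1]
    - [-1,0,0,0,1]
    - [-1,0,0,0,1]
    - [-1,0,0,0,1]
    - [-1,0,0,0,1]
    - [-1,0,0,0,1]

```text
t: 4.4
ee_pos: [479.6, -35.2, 67.9]
orientation: [1.212, 1.205, -1.208]
ft_force: [-0.3, -1.1, -0.3]
width: 31.2
```

Call:
move_arm:
  rows:
    - [0,2,15,0,1]
    - [0,6,35,0,1]
    - [5,25,40,0,1]
    - [30,50,40,0,1]
    - [60,80,40,0,1]
    - [90,105,40,0,1]
    - [115,130,40,0,1]
    - [130,142,40,0,1]
    - [135,144,30,0,1]
    - [135,144,15,0,1]
    - [135,144,5,0,1]
    - [135,144,5,0,1]

```text
t: 5.9
ee_pos: [613.1, 108.1, 71.5]
orientation: [1.211, 1.206, -1.211]
ft_force: [0.7, 0.0, -0.4]
width: 28.2
```

```bash
python3 - <<'E'
from h import *
np.set_printoptions(precision=2,suppress=True)
shot('w4');cv2.imwrite('pics/s4.png',get_image('side')[80:400,150:600])
E
```

```text
5.9 [613.12 108.08  71.54] [ 1.21  1.21 -1.21] [ 0.72  0.   -0.39] 28.160643012003092
```

View pics/w4.png

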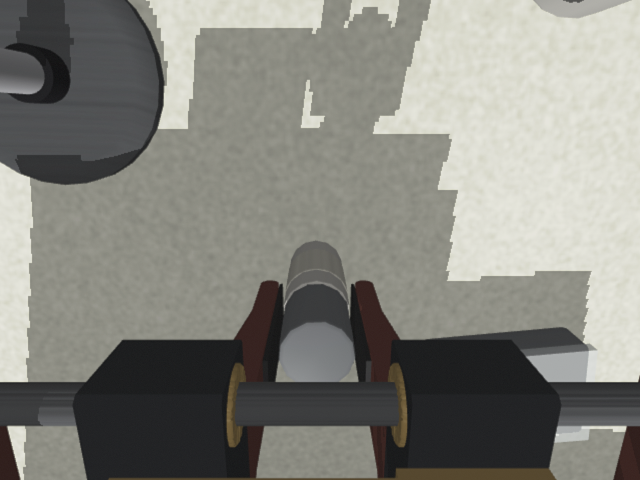

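View pics/s4.png

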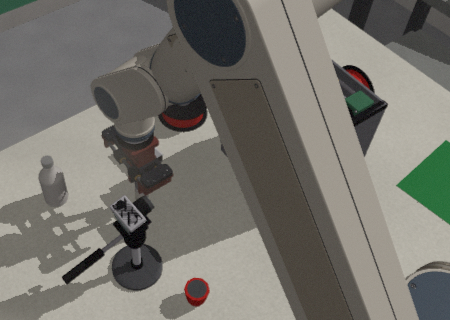

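Call:
move_arm:
  rows:
    - [0,0,-2,0,1]
    - [0,0,-4,0,1]
    - [0,0,-5,0,1]
    - [0,0,-5,0,1]

```text
t: 6.5
ee_pos: [614.8, 108.4, 69.6]
orientation: [1.213, 1.204, -1.208]
ft_force: [-3.9, -0.0, 12.7]
width: 28.8
```

Call:
move_arm:
  rows:
    - [-1,0,0.5,0,1]
    - [-1,0,0.5,0,0.2]
    - [-1,0,0.5,0,0.0]
    - [-1,0,0.5,0,-0.2]
    - [-1,0,0.5,0,-0.6]
    - [-1,0,0.5,0,-1]
    - [-1,0,0.5,0,-1]

```text
t: 7.38
ee_pos: [613.7, 108.4, 70.0]
orientation: [1.213, 1.204, -1.209]
ft_force: [-0.2, -0.1, -1.0]
width: 79.3
```

```bash
python3 - <<'E'
from h import *
np.set_printoptions(precision=2,suppress=True)
shot('w5')
E
```

```text
7.375 [613.74 108.45  70.03] [ 1.21  1.2  -1.21] [-0.16 -0.13 -1.  ] 79.30880534176565
```

View pics/w5.png

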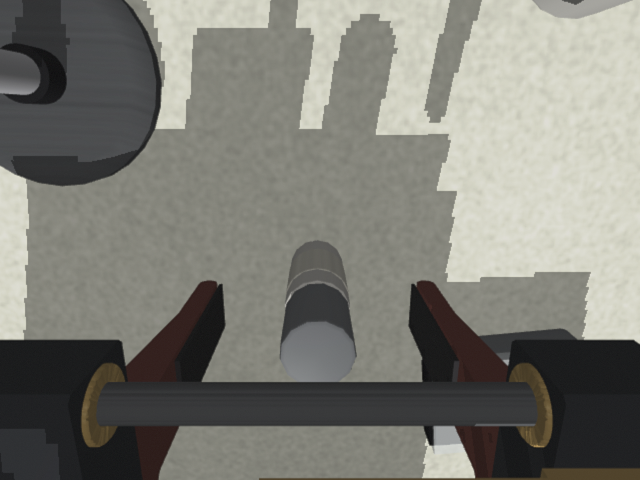

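Call:
move_arm:
  rows:
    - [0,0,50,0,-1]
    - [0,0,110,0,-1]
    - [0,0,170,0,-1]
    - [0,0,230,0,1]
    - [-10,-30,265,0,1]
    - [-30,-80,270,0,1]
    - [-50,-130,270,0,1]
    - [-70,-180,270,0,1]
    - [-90,-230,270,0,1]
    - [-107,-268,270,0,1]
    - [-107,-268,240,0,1]
    - [-107,-268,240,0,1]

```text
t: 8.93
ee_pos: [505.2, -159.6, 308.5]
orientation: [1.213, 1.208, -1.211]
ft_force: [-0.8, -0.4, 0.2]
width: 1.8
```

```bash
python3 - <<'E'
from h import *
np.set_printoptions(precision=2,suppress=True)
shot('w6');cv2.imwrite('pics/t6.png',get_image('top'))
E
```

```text
8.925 [ 505.18 -159.58  308.46] [ 1.21  1.21 -1.21] [-0.77 -0.35  0.19] 1.785616371581215
```

View pics/w6.png

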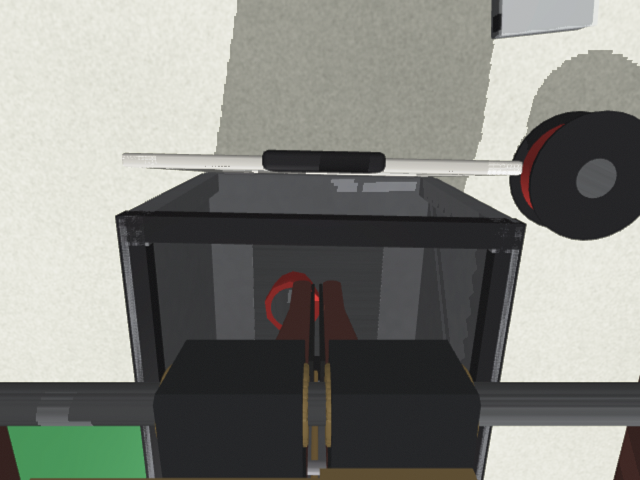

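View pics/t6.png

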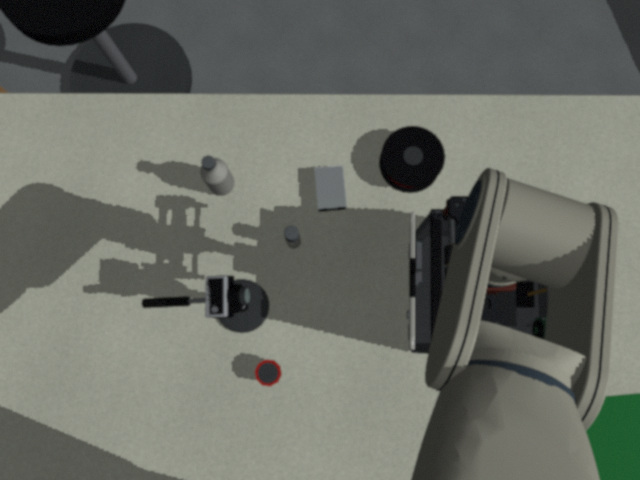

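Call:
move_arm:
  rows:
    - [3,14,-30,0,1]
    - [3,14,-57,0,1]
    - [3,14,-57,0,1]
    - [3,14,-57,0,1]

```text
t: 9.52
ee_pos: [511.0, -145.3, 255.0]
orientation: [1.212, 1.203, -1.207]
ft_force: [-0.4, -0.1, -0.9]
width: 0.5
```

```bash
python3 - <<'E'
from h import *
np.set_printoptions(precision=2,suppress=True)
shot('w7')
E
```

```text
9.525 [ 510.99 -145.32  255.04] [ 1.21  1.2  -1.21] [-0.39 -0.06 -0.94] 0.4606511437407605
```

View pics/w7.png

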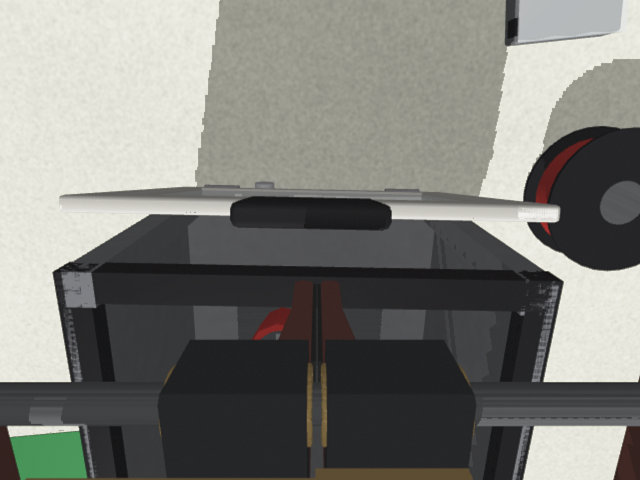

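Call:
move_arm:
  rows:
    - [-1,18,-5,0,1]
    - [-1,41,-11,0,1]
    - [-1,64,-18,0,1]
    - [-1,85,-32,0,1]
    - [-1,105,-48,0,1]
    - [-1,120,-67,0,1]
    - [-1,133,-89,0,1]
    - [-1,133,-89,0,1]

```text
t: 10.58
ee_pos: [509.0, -11.1, 165.5]
orientation: [1.211, 1.205, -1.207]
ft_force: [0.4, 0.5, 0.4]
width: 0.5
```

```bash
python3 - <<'E'
from h import *
np.set_printoptions(precision=2,suppress=True)
shot('w8');cv2.imwrite('pics/t8.png',get_image('top'))
E
```

```text
10.575 [509.04 -11.14 165.51] [ 1.21  1.21 -1.21] [0.36 0.53 0.44] 0.4603611579845335
```

View pics/w8.png

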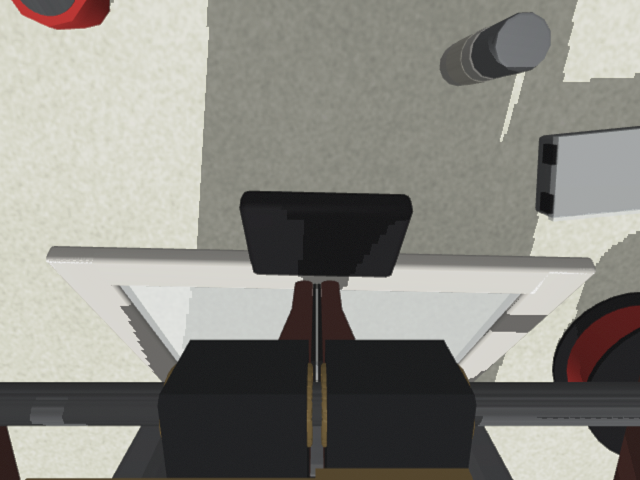

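View pics/t8.png

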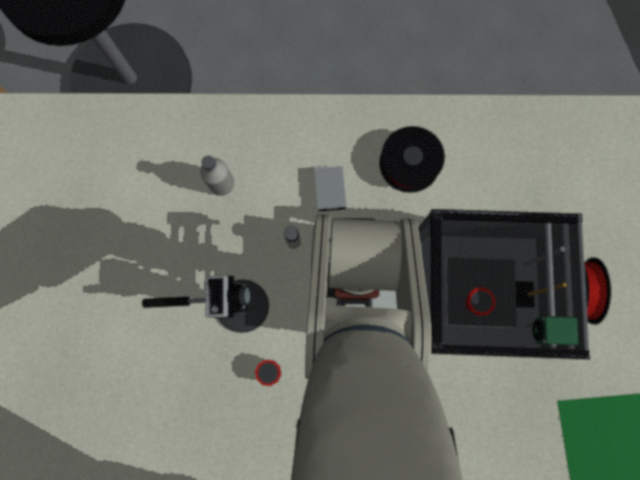

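The door is folding open: the pull is out in front at (325,230) and the glue stick still stands clear of it. I'll keep pushing down.

Call:
move_arm:
  rows:
    - [0,7,-22,0,1]
    - [0,13,-43,0,1]
    - [0,14,-58,0,1]
    - [0,14,-72,0,1]
    - [0,13,-86,0,1]
    - [0,12,-98,0,1]
    - [0,11,-105,0,1]
    - [0,10,-111,0,1]
    - [0,10,-113,0,1]
    - [0,10,-113,0,1]

```text
t: 11.92
ee_pos: [510.1, -2.3, 54.3]
orientation: [1.212, 1.202, -1.206]
ft_force: [-1.4, -1.7, 5.6]
width: 0.5
```

Call:
move_arm:
  rows:
    - [0,0,-2,0,1]
    - [0,0,-4,0,1]
    - [0,0,-4,0,1]

```text
t: 12.3
ee_pos: [510.2, -2.3, 53.8]
orientation: [1.212, 1.202, -1.206]
ft_force: [-13.8, 0.6, 47.2]
width: 0.5
```

The force rose to 47 N with no further travel at z = 53.8, so the door is on its stop. I'm retreating up and viewing the stand.

Call:
move_arm:
  rows:
    - [0,0,30,0,1]
    - [0,0,90,0,1]
    - [0,0,150,0,1]
    - [0,0,210,0,1]
    - [0,20,265,0,-1]
    - [-5,65,285,0,-1]
    - [-10,120,285,0,-1]
    - [-15,175,285,0,-1]
    - [-25,230,285,0,-1]
    - [-36,285,285,0,-1]
    - [-36,285,285,0,-1]
    - [-36,285,285,0,-1]

```text
t: 13.8
ee_pos: [474.0, 282.2, 338.6]
orientation: [1.211, 1.202, -1.206]
ft_force: [0.6, -0.4, -0.1]
width: 77.1
```

```bash
python3 - <<'E'
from h import *
np.set_printoptions(precision=2,suppress=True)
shot('w9');cv2.imwrite('pics/t9.png',get_image('top'))
E
```

```text
13.8 [474.03 282.18 338.6 ] [ 1.21  1.2  -1.21] [ 0.64 -0.35 -0.08] 77.09154208920083
```

View pics/w9.png

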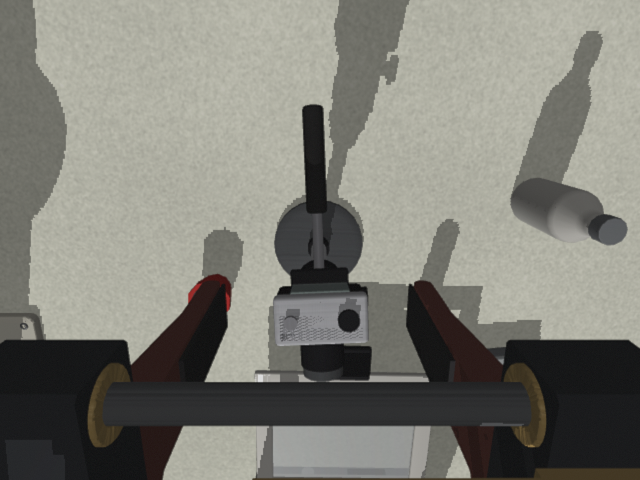

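View pics/t9.png

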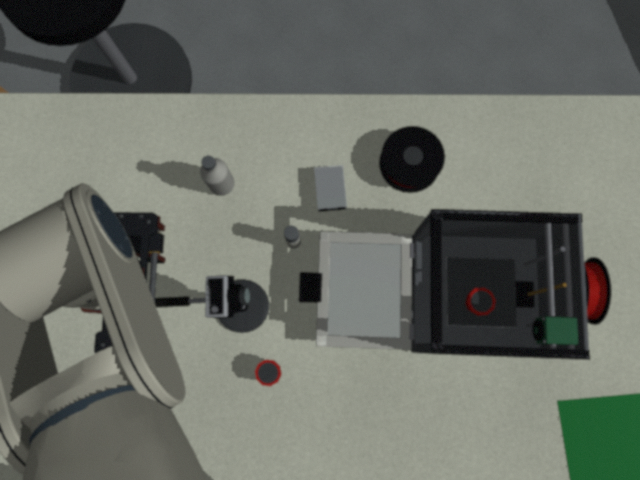

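```bash
python3 - <<'E'
from h import *
from scipy.optimize import least_squares
np.set_printoptions(precision=2,suppress=True)
T=np.load('pics/w9.npy');im=cv2.imread('pics/w9.png');g=cv2.GaussianBlur(cv2.cvtColor(im,6),(3,3),0).astype(float)
c=np.array([319,243.]);pts=[]
for a in np.radians(np.r_[range(-20,80,4),range(105,200,4)]):
    d=np.array([np.cos(a),-np.sin(a)])
    rs=np.arange(34,56,.5);v=np.array([g[int(round(c[1]+r*d[1])),int(round(c[0]+r*d[0]))] for r in rs])
    k=np.argmax(np.diff(v));
    if np.diff(v)[k]>8: pts.append(c+d*(rs[k]+.25))
pts=np.array(pts)
P=np.array([won(T,*p,13) for p in pts])[:,:2]
f=lambda q:np.hypot(P[:,0]-q[0],P[:,1]-q[1])-q[2]
r=least_squares(f,[474,205,55],loss='soft_l1');print('disc',r.x,len(P),np.sort(np.abs(f(r.x)))[-6:])
# grip
gm=((g<45)).astype(np.uint8);gm[:95]=0;gm[216:]=0;gm[:,:285]=0;gm[:,335:]=0
n,l,st,ce=cv2.connectedComponentsWithStats(gm);i=1+np.argmax(st[1:,4]);print(st[i],ce[i])
rect=cv2.minAreaRect(np.argwhere(l==i)[:,::-1].astype(np.float32));print(rect);print(cv2.boxPoints(rect))
E
```

```text
disc [479.65 213.27  54.72] 49 [4.45 4.49 4.63 5.12 5.71 5.99]
[ 303  106   32  110 2160] [315.05 162.13]
((318.51202392578125, 160.522705078125), (109.54576110839844, 28.969356536865234), 88.68309020996094)
[[302.77 106.1 ]
 [331.73 105.43]
 [334.25 214.95]
 [305.29 215.61]]
```

```bash
python3 - <<'E'
import cv2
im=cv2.imread('pics/w9.png')[180:390,250:410];im=cv2.resize(im,None,fx=3.6,fy=2.8 and 3.6,interpolation=2)[:,:]
im=cv2.resize(cv2.imread('pics/w9.png')[95:295,250:400],None,fx=3,fy=3,interpolation=2)
cv2.imwrite('pics/c9.png',cv2.convertScaleAbs(im,alpha=1.7,beta=10))
E
```

```text
(no output)
```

View pics/c9.png

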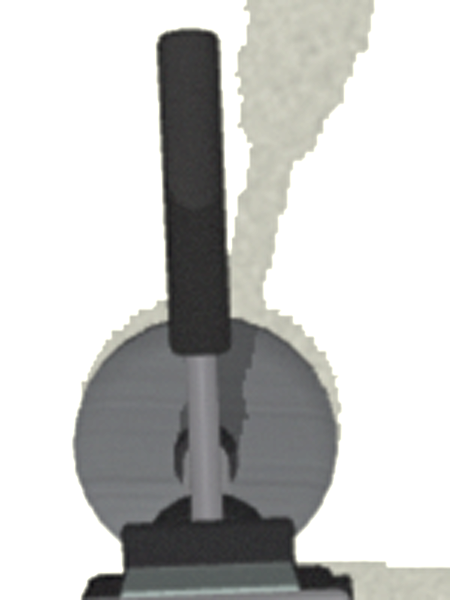

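```bash
python3 - <<'E'
from h import *
from scipy.optimize import least_squares
np.set_printoptions(precision=2,suppress=True)
T=np.load('pics/w9.npy')
print(T[:3,3]);
print('L,R z13',won(T,275,242,13),won(T,362.3,242,13),'top z0',won(T,318.5,201.5,0),'z13',won(T,318.5,201.5,13))
# silhouette fit: center+joint; each edge pt is on outer of union of two circles
pts=np.array([[275,242],[362.3,242],[318.5,201.5],[281,220],[357,222],[295,207.3],[344,208.5],[277.5,258],[361,252]])
def res(q):
    r=[]
    for p in pts:
        d=[np.hypot(*(won(T,*p,z)[:2]-q[:2]))-55 for z in(0,13)]
        r.append(min(d)) # on silhouette: on one circle, outside/at other
    return r
s=least_squares(res,[475,205]);print(s.x,np.array(res(s.x)))
E
```

```text
[473.54 361.54 499.74]
L,R z13 [426.4  210.66  13.  ] [533.24 210.23  13.  ] top z0 [479.76 258.18   0.  ] z13 [479.6  260.87  13.  ]
[479.68 204.22] [-1.34 -1.11 -1.04  0.61  0.38 -0.07 -0.04 -2.22 -2.21]
```

```bash
cat >> h.py <<'E'
def handle_pts(ax,s,t,ds):
    # returns points d behind axis; s=yaw of camera forward (world), t tilt
    f=np.array([np.cos(s)*np.cos(t),np.sin(s)*np.cos(t),np.sin(t)])
    return [np.array([ax[0],ax[1],165.])-d*f for d in ds]
E
python3 - <<'E'
from h import *
from scipy.optimize import least_squares
np.set_printoptions(precision=3,suppress=True)
T=np.load('pics/w9.npy');ax=[479.7,204.2]
def res(q):
    a,b=handle_pts(ax,q[0],q[1],[165,75]);return np.r_[wproj(T,a)-[312.7,106.7],wproj(T,b)-[317,212.3]]
r=least_squares(res,[-1.57,.1]);print(r.x,res(r.x),handle_pts(ax,*r.x,[120,130]))
print('top pred',[proj('top',p) for p in handle_pts(ax,*r.x,[75,165])],[proj('side',p) for p in handle_pts(ax,*r.x,[75,165])])
s=np.arctan2(-453.4,3.6);print('target s',s,handle_pts(ax,s,-.241,[120,130]))
E
```

```text
[-1.531  0.179] [-0.028  0.318  0.2    2.488] [array([474.991, 322.198, 143.689]), array([474.598, 332.032, 141.913])]
top pred [array([189.092, 299.069]), array([142.815, 301.268])] [array([252.604, 329.502]), array([213.767, 359.362])]
target s -1.562856484822304 [array([478.775, 320.728, 193.641]), array([478.698, 330.439, 196.028])]
```

Call:
move_arm:
  rows:
    - [0,25,0,0,-1]
    - [1,50,0,0,-1]
    - [1,50,-55,0,-1]
    - [1,50,-110,0,-1]
    - [1,50,-165,0,-1]
    - [1,50,-200,0,-1]
    - [1,50,-215,0,-1]
    - [1,50,-215,0,-1]
    - [1,50,-215,0,-1]

```text
t: 15.02
ee_pos: [476.5, 332.0, 125.3]
orientation: [1.215, 1.2, -1.205]
ft_force: [0.3, 0.2, 0.6]
width: 88.2
```

```bash
python3 - <<'E'
from h import *
np.set_printoptions(precision=2,suppress=True)
shot('w10');cv2.imwrite('pics/s10.png',get_image('side')[180:420,120:440])
E
```

```text
15.025 [476.55 332.05 125.34] [ 1.21  1.2  -1.2 ] [0.27 0.24 0.64] 88.24255628713834
```

View pics/w10.png

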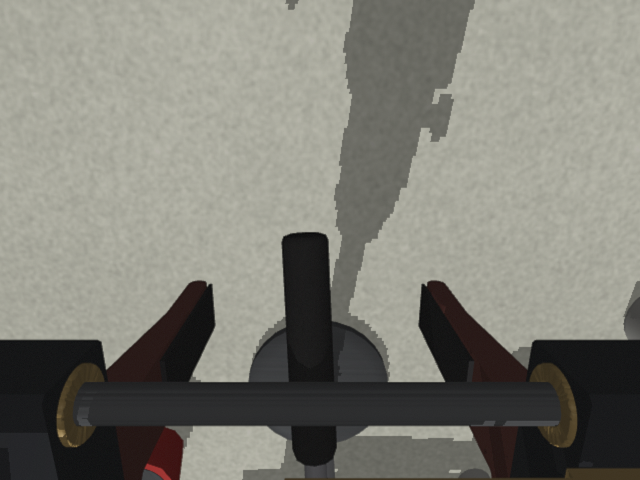

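View pics/s10.png

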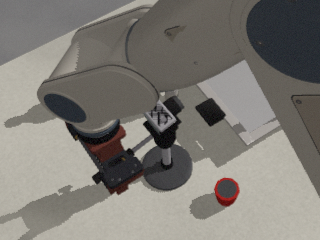

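Call:
move_arm:
  rows:
    - [-2,0,0,0,1]
    - [-2,0,0,0,1]
    - [-2,0,0,0,1]
    - [-2,0,0,0,1]
    - [-2,0,0,0,1]
    - [-2,0,0,0,1]
    - [-2,0,0,0,1]

```text
t: 16.0
ee_pos: [474.4, 332.0, 125.4]
orientation: [1.215, 1.2, -1.204]
ft_force: [0.8, -0.7, -0.1]
width: 21.3
```

Call:
move_arm:
  rows:
    - [0.5,1,6,0,1]
    - [1,1.5,12,-0.01,1]
    - [1.5,2,18,-0.01,1]
    - [2,2,24,-0.02,1]
    - [2.5,2,30,-0.02,1]
    - [3,1,36,-0.02,1]
    - [3.5,0.5,42,-0.03,1]
    - [4,-0.5,48,-0.03,1]
    - [4,-1.5,54,-0.03,1]
    - [4,-1.5,54,-0.03,1]

```text
t: 17.25
ee_pos: [478.7, 330.3, 180.0]
orientation: [1.237, 1.186, -1.226]
ft_force: [1.6, -3.5, 0.3]
width: 17.0
```

```bash
python3 - <<'E'
from h import *
np.set_printoptions(precision=2,suppress=True)
shot('w11');cv2.imwrite('pics/s11.png',cv2.resize(get_image('side')[240:400,190:390],None,fx=3,fy=3))
E
```

```text
17.25 [478.68 330.34 180.04] [ 1.24  1.19 -1.23] [ 1.56 -3.48  0.26] 17.01296132943079
```

View pics/w11.png

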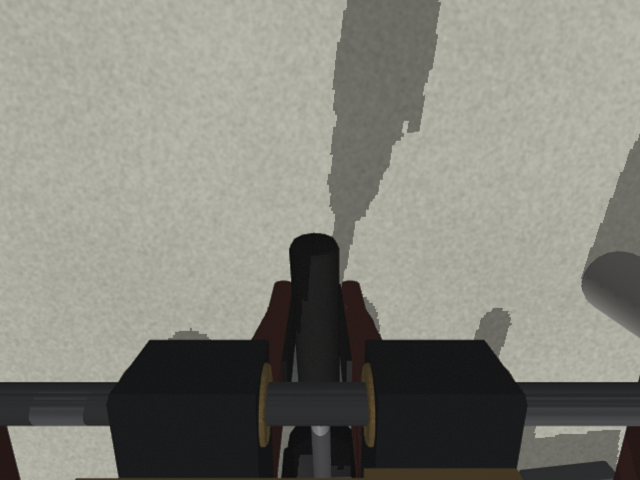

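View pics/s11.png

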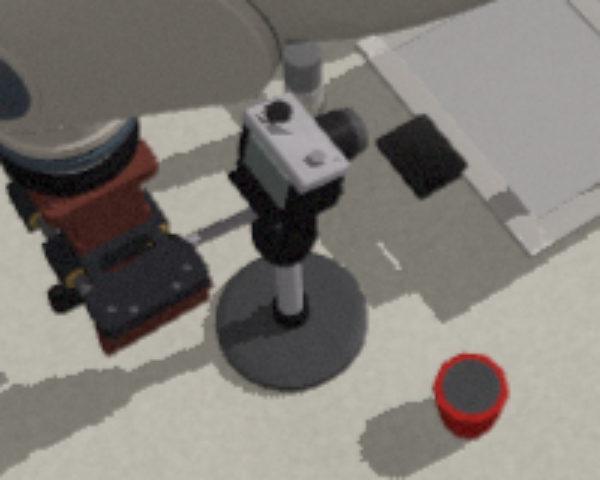

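Call:
move_arm:
  rows:
    - [0,0,0,0,0.4]
    - [0,0,0,0,0]
    - [0,0,0,0,-0.5]
    - [0,0,0,0,-0.7]
    - [0,0,30,0,-0.7]
    - [0,0,80,0,-0.7]
    - [0,0,130,0,-0.7]
    - [0,-10,160,0,-0.7]
    - [0,-40,160,0,-0.7]
    - [0,-50,160,0,-0.7]
    - [0,-50,160,0,-0.7]

```text
t: 18.73
ee_pos: [478.5, 280.1, 339.4]
orientation: [1.238, 1.185, -1.227]
ft_force: [0.3, 1.0, 0.4]
width: 74.6
```

```bash
python3 - <<'E'
from h import *
np.set_printoptions(precision=2,suppress=True)
T,im=shot('w12');cv2.imwrite('pics/s12.png',get_image('side'));cv2.imwrite('pics/t12.png',get_image('top'))
im=cv2.resize(im[70:270,250:400],None,fx=3,fy=3,interpolation=2)
cv2.imwrite('pics/c12.png',cv2.convertScaleAbs(im,alpha=1.7,beta=10))
E
```

```text
18.725 [478.55 280.08 339.44] [ 1.24  1.19 -1.23] [0.28 1.04 0.39] 74.64531081375796
```

View pics/w12.png

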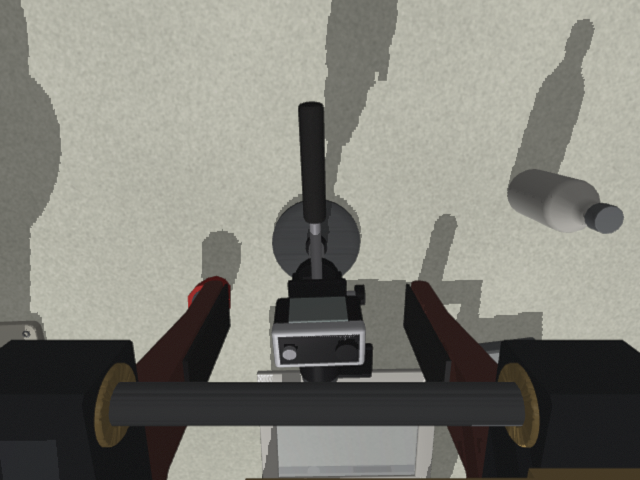

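View pics/c12.png

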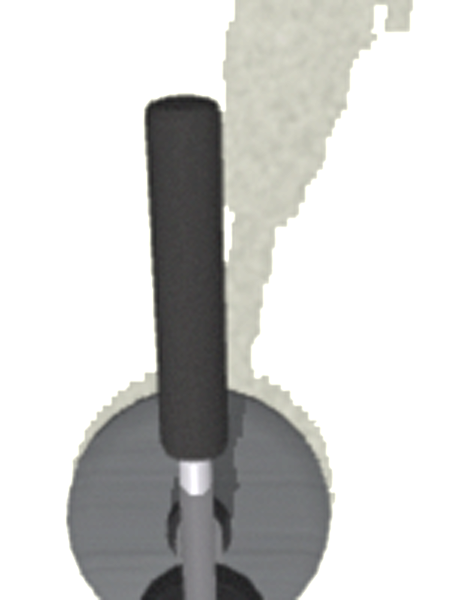

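View pics/s12.png

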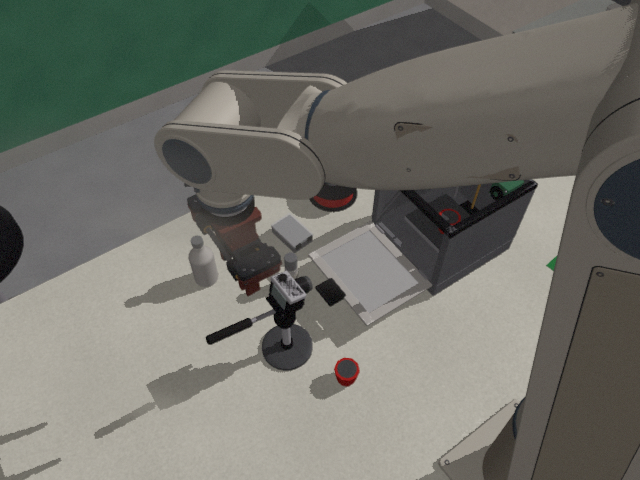

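Call:
move_arm:
  rows:
    - [-50,10,0,0,-0.7]
    - [-100,20,-20,0,-0.7]
    - [-150,20,-45,0,-0.7]
    - [-150,20,-45,0,-0.7]
    - [-150,20,-45,0,-0.7]
    - [-150,20,-45,0,-0.7]

```text
t: 19.62
ee_pos: [330.0, 301.7, 295.0]
orientation: [1.239, 1.186, -1.225]
ft_force: [-0.9, 0.5, -0.2]
width: 74.4
```

```bash
python3 - <<'E'
from h import *
np.set_printoptions(precision=2,suppress=True)
shot('w13')
E
```

```text
19.625 [330.   301.7  294.99] [ 1.24  1.19 -1.23] [-0.91  0.46 -0.18] 74.43440793226083
```

Call:
move_arm:
  rows:
    - [50,0,20,0,-0.7]
    - [100,0,40,0,-0.7]
    - [150,0,40,0,-0.7]
    - [200,0,40,0,-0.7]
    - [250,0,20,0,-0.7]
    - [300,0,0,0,-0.7]
    - [300,0,0,0,-0.7]
    - [300,0,0,0,-0.7]
    - [300,0,0,0,-0.7]

```text
t: 20.8
ee_pos: [629.4, 301.7, 296.2]
orientation: [1.239, 1.185, -1.224]
ft_force: [-0.4, -0.2, 0.1]
width: 74.5
```

```bash
python3 - <<'E'
from h import *
np.set_printoptions(precision=2,suppress=True)
shot('w14')
E
```

```text
20.8 [629.4  301.74 296.22] [ 1.24  1.19 -1.22] [-0.4  -0.15  0.11] 74.48180156761124
```

View pics/w13.png

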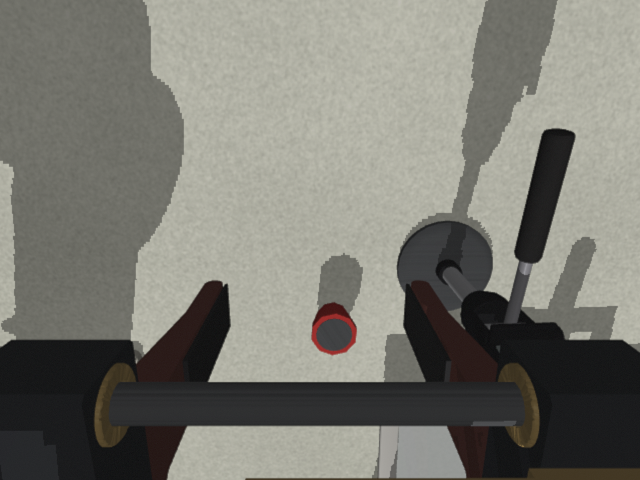

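View pics/w14.png

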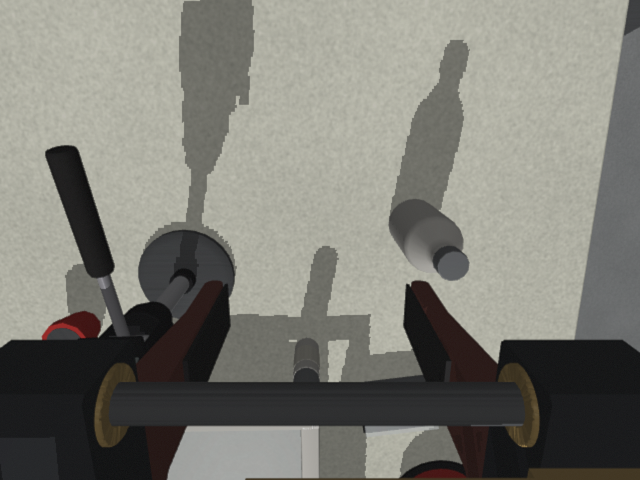

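```bash
cat > ax.py <<'E'
from h import *
from scipy.optimize import least_squares
np.set_printoptions(precision=4,suppress=True)
def plane(name,box,thr=48,end=14):
    """box x0,y0,x1,y1 around grip"""
    T=np.load(f'pics/{name}.npy');g=cv2.cvtColor(cv2.imread(f'pics/{name}.png'),cv2.COLOR_BGR2GRAY).astype(float)
    x0,y0,x1,y1=box;m=np.zeros(g.shape,np.uint8);m[y0:y1,x0:x1]=g[y0:y1,x0:x1]<thr
    n,l,st,ce=cv2.connectedComponentsWithStats(m);i=1+np.argmax(st[1:,4]);ys,xs=np.where(l==i)
    L=[];Rr=[]
    for y in range(ys.min()+end,ys.max()-end):
        r=g[y];a=xs[ys==y].min();b=xs[ys==y].max()
        # subpixel at half level
        def sub(i0,s):
            bg=np.median(r[i0+s*4:i0+s*8:s]);fg=r[i0-s*3];h=(bg+fg)/2
            for k in range(-3,4):
                p=i0+s*k;q=p+s
                if r[p]<h<=r[q]: return p+s*(h-r[p])/(r[q]-r[p])
            return np.nan
        L.append((sub(a,-1),y));Rr.append((sub(b,1),y))
    ns=[]
    for E in(L,Rr):
        E=np.array(E);E=E[~np.isnan(E[:,0])]
        c=np.polyfit(E[:,1],E[:,0],1)
        for _ in range(3):
            r=E[:,0]-np.polyval(c,E[:,1]);k=np.abs(r)<max(.5,1.5*np.median(np.abs(r)));c=np.polyfit(E[k,1],E[k,0],1)
        a=np.array([wray(T,np.polyval(c,y),y)[1] for y in(E[0,1],E[-1,1])])
        n_=np.cross(a[0],a[1]);ns.append(n_/np.linalg.norm(n_))
    n_=ns[0]+ns[1];n_/=np.linalg.norm(n_)
    ang=np.arccos(ns[0]@ns[1]);o=T[:3,3]
    return o,n_,ang,st[i],(ys.min(),ys.max())
def axis(a,b):
    (o1,n1,*_),(o2,n2,*_)=a,b
    d=np.cross(n1,n2);d/=np.linalg.norm(d)
    if d[1]>0:d=-d   # forward
    # point with y=320
    A=np.array([n1,n2,[0,1,0]]);p=np.linalg.solve(A,[n1@o1,n2@o2,320.])
    return p,d
E
python3 - <<'E'
from ax import *
a=plane('w13',(505,110,590,268));b=plane('w14',(35,135,120,282));c=plane('w12',(290,90,335,228))
for q in(a,b,c): print(q)
for x,y in((a,b),(a,c),(c,b)):
    p,d=axis(x,y);print(p,d,'yaw',np.arctan2(d[1],d[0]),'tilt',np.arcsin(d[2]))
    k=(165-p[2])/d[2];print('at z165',p+k*d); k=(204.2-p[1])/d[1];print('at y204.2',p+k*d)
    for o,n,ang,*_ in(x,y):
        # distance camera to axis * sin(ang/2)=radius
        w=o-p;dist=np.linalg.norm(np.cross(w,d));print('rad',dist*np.sin(ang/2))
E
```

```text
(array([331.4311, 380.5879, 456.3634]), array([-0.8569,  0.1161, -0.5022]), np.float64(0.061960029344123375), array([ 515,  129,   59,  134, 3947], dtype=int32), (np.int64(129), np.int64(262)))
(array([630.6504, 380.5471, 457.6307]), array([-0.8533, -0.114 ,  0.5088]), np.float64(0.06177976545352732), array([  46,  146,   68,  132, 3981], dtype=int32), (np.int64(146), np.int64(277)))
(array([480.25  , 359.1255, 500.7293]), array([-1.    ,  0.001 ,  0.0032]), np.float64(0.05927856833361243), array([ 299,  102,   36,  126, 2912], dtype=int32), (np.int64(102), np.int64(227)))
[479.2574 320.     190.1482] [-0.002  -0.9751 -0.222 ] yaw -1.572870896815217 tilt -0.22382114942336784
at z165 [479.0282 209.5241 165.    ]
at y204.2 [479.0172 204.2    163.788 ]
rad 8.896999250895055
rad 8.95344497255036
[479.2256 320.     190.2025] [-0.0017 -0.9749 -0.2225] yaw -1.572555793365443 tilt -0.22433233968776603
at z165 [479.0313 209.5466 165.    ]
at y204.2 [479.0219 204.2    163.7801]
rad 8.892907534655333
rad 8.71396015295287
[479.2253 320.     190.0943] [-0.0017 -0.9752 -0.2215] yaw -1.5725523977055236 tilt -0.2233133631845868
at z165 [479.0312 209.5017 165.    ]
at y204.2 [479.0219 204.2    163.796 ]
rad 8.720320449150437
rad 8.957529151076367
```

```bash
python3 - <<'E'
from h import *
np.set_printoptions(precision=4,suppress=True)
s=cv2.SIFT_create(4000,contrastThreshold=0.01)
D={}
for n in('w12','w13','w14','w9','w10'):
    im=cv2.imread(f'pics/{n}.png',0);m=np.full(im.shape,255,np.uint8);m[275:]=0
    D[n]=(np.load(f'pics/{n}.npy'),)+s.detectAndCompute(im,m)
for a,b in(('w13','w14'),('w12','w13'),('w12','w14'),('w9','w13'),('w9','w14')):
    Ta,ka,da=D[a];Tb,kb,db=D[b]
    mt=[x[0] for x in cv2.BFMatcher().knnMatch(da,db,k=2) if x[0].distance<.75*x[1].distance]
    P=[];G=[]
    for x in mt:
        r=[wray(Ta,*ka[x.queryIdx].pt),wray(Tb,*kb[x.trainIdx].pt)];p,g=trirays(r);P.append(p);G.append(g[0])
    P=np.array(P);G=np.array(G);k=(G<2)&(np.abs(P[:,2])<12)
    if k.sum()<10: print(a,b,len(mt),k.sum());continue
    Q=P[k]
    A=np.c_[Q[:,:2]-[480,250],np.ones(len(Q))]
    c=np.zeros(3);w=np.ones(len(Q),bool)
    for _ in range(4):
        c=np.linalg.lstsq(A[w],Q[w,2],rcond=None)[0];rr=Q[:,2]-A@c;w=np.abs(rr)<2.5*np.median(np.abs(rr))
    print(a,b,len(mt),k.sum(),w.sum(),'plane slope x,y, z0',c,'std',rr[w].std(),'gap',np.median(G[k]))
E
```

```text
w13 w14 1569 565 474 plane slope x,y, z0 [ 0.0012  0.001  -0.8017] std 0.15458445854329872 gap 0.199535737366304
w12 w13 1607 1099 956 plane slope x,y, z0 [ 0.001   0.0002 -0.8361] std 0.31419379510245243 gap 0.12179268888096534
w12 w14 1500 826 721 plane slope x,y, z0 [ 0.0016  0.0014 -0.6919] std 0.33754480304674095 gap 0.09333025875939732
w9 w13 1556 1048 898 plane slope x,y, z0 [ 0.0014 -0.0001 -0.6124] std 0.32199516039901416 gap 0.0972981467201712
w9 w14 1491 837 730 plane slope x,y, z0 [ 0.0011  0.0015 -0.898 ] std 0.30564795628786 gap 0.1041777360869653
```

The handle axis measures yaw -1.573 and tilt about -0.2225 (radius 9 mm fits; the bench plane reads z = -0.8 with 0.001 slope). The targets are -1.562 and -0.241, so I'm regrasping for a fine correction.

Call:
move_arm:
  rows:
    - [-50,10,20,0,-0.8]
    - [-100,20,20,0,-0.8]
    - [-150,28,10,0,-0.8]
    - [-150,28,-30,0,-0.8]
    - [-150,28,-80,0,-0.8]
    - [-150,28,-110,0,-0.8]
    - [-150,28,-120,0,-0.8]
    - [-150,28,-120,0,-0.8]
    - [-150,28,-120,0,-0.8]

```text
t: 21.98
ee_pos: [480.2, 330.5, 178.1]
orientation: [1.242, 1.185, -1.221]
ft_force: [0.2, -1.0, 0.8]
width: 79.3
```

Call:
move_arm:
  rows:
    - [0,0,0,0,0.2]
    - [0,0,0,0,0.6]
    - [0,0,0,0,1]
    - [0,0,0,0,1]
    - [0,0,0,0,1]
    - [0,0,0,0,1]
    - [0,0,0,0,1]
    - [0,0,0,0,1]

```text
t: 22.98
ee_pos: [480.1, 330.5, 178.1]
orientation: [1.241, 1.185, -1.221]
ft_force: [-0.0, 0.5, 0.2]
width: 17.6
```

Call:
move_arm:
  rows:
    - [-1,0,1,0,1]
    - [-2,-0.3,2,0.005,1]
    - [-2.8,-0.5,2.4,0.01,1]
    - [-2.8,-0.5,2.4,0.01,1]
    - [-2.8,-0.5,2.4,0.01,1]
    - [-2.8,-0.5,2.4,0.01,1]

```text
t: 23.72
ee_pos: [477.4, 330.0, 180.5]
orientation: [1.234, 1.19, -1.214]
ft_force: [4.3, -1.7, -3.0]
width: 17.5
```

Release, then measure again from the two lateral views.

Call:
move_arm:
  rows:
    - [0,0,0,0,0.5]
    - [0,0,0,0,0.2]
    - [0,0,0,0,-0.3]
    - [0,0,0,0,-0.7]
    - [0,0,0,0,-0.7]
    - [0,0,40,0,-0.7]
    - [0,0,90,0,-0.7]
    - [-30,-10,120,0,-0.7]
    - [-80,-28,118,0,-0.7]
    - [-130,-28,115,0,-0.7]
    - [-148,-28,115,0,-0.7]
    - [-148,-28,115,0,-0.7]

```text
t: 25.22
ee_pos: [329.4, 302.4, 296.0]
orientation: [1.234, 1.19, -1.211]
ft_force: [-0.2, 0.3, -0.4]
width: 74.4
```

```bash
python3 - <<'E'
from h import *
np.set_printoptions(precision=2,suppress=True)
shot('w15')
E
```

```text
25.225 [329.38 302.43 295.96] [ 1.23  1.19 -1.21] [-0.18  0.31 -0.41] 74.38365958591663
```

Call:
move_arm:
  rows:
    - [50,0,20,0,-0.7]
    - [100,0,40,0,-0.7]
    - [150,0,40,0,-0.7]
    - [200,0,40,0,-0.7]
    - [250,0,20,0,-0.7]
    - [300,0,0,0,-0.7]
    - [300,0,0,0,-0.7]
    - [300,0,0,0,-0.7]
    - [300,0,0,0,-0.7]

```text
t: 26.4
ee_pos: [630.0, 302.9, 297.1]
orientation: [1.235, 1.19, -1.21]
ft_force: [-1.0, 0.4, -1.0]
width: 74.6
```

```bash
python3 - <<'E'
from ax import *
shot('w16')
a=plane('w15',(505,110,590,268));b=plane('w16',(35,130,120,282))
p,d=axis(a,b);print(p,d,'yaw',np.arctan2(d[1],d[0]),'tilt',np.arcsin(d[2]));k=(204.2-p[1])/d[1];print('at y204.2',p+k*d,a[3:],b[3:])
E
```

```text
26.4 [629.9853 302.8851 297.0528] [ 1.2353  1.1897 -1.21  ] [-1.0235  0.3839 -0.9887] 74.63134768728318
[478.1654 320.     192.4146] [ 0.0072 -0.9708 -0.2398] yaw -1.5634141591754682 tilt -0.24218179727355893
at y204.2 [479.0202 204.2    163.8077] (array([ 513,  135,   61,  132, 3896], dtype=int32), (np.int64(135), np.int64(266))) (array([  40,  147,   70,  132, 4046], dtype=int32), (np.int64(147), np.int64(278)))
```

View pics/w15.png

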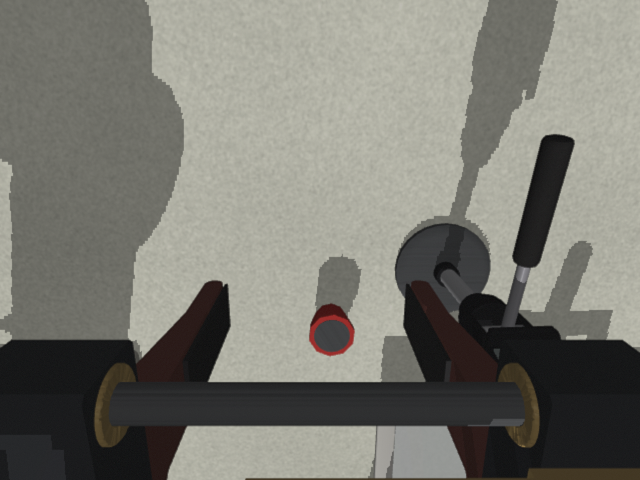

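Yaw -1.5634 and tilt -0.241 both sit within about 0.1° of target. I'll recheck the print position and the rest of the scene from above the printer.

Call:
move_arm:
  rows:
    - [0,0,50,0,-0.7]
    - [0,-50,55,0,-0.7]
    - [0,-105,55,0,-0.7]
    - [0,-165,55,0,-0.7]
    - [-20,-220,55,0,-0.7]
    - [-40,-275,55,0,-0.7]
    - [-60,-330,55,0,-0.7]
    - [-80,-385,55,0,-0.7]
    - [-100,-440,55,0,-0.7]
    - [-120,-495,55,0,-0.7]
    - [-130,-535,50,0,-0.7]
    - [-130,-535,50,0,-0.7]

```text
t: 27.95
ee_pos: [498.8, -233.6, 348.1]
orientation: [1.238, 1.187, -1.211]
ft_force: [-0.6, 0.5, -0.4]
width: 74.8
```

Call:
move_arm:
  rows:
    - [0,0,0,0,-0.7]
    - [0,0,0,0,-0.7]

```text
t: 28.2
ee_pos: [499.1, -232.5, 348.8]
orientation: [1.237, 1.186, -1.21]
ft_force: [0.5, 0.7, -0.7]
width: 74.9
```

```bash
python3 - <<'E'
from h import *
np.set_printoptions(precision=2,suppress=True)
T,im=shot('w17');cv2.imwrite('pics/t17.png',get_image('top'))
im=im.astype(int)
m=((im[...,2]>70)&(im[...,2]>1.6*im[...,1])&(im[...,2]>1.6*im[...,0])).astype(np.uint8)
p=wproj(T,[483.3,-249.2,122]);print(p)
x,y=int(p[0]),int(p[1]);M=np.zeros_like(m);M[y-40:y+40,x-40:x+40]=m[y-40:y+40,x-40:x+40]
c=max(cv2.findContours(M,0,1)[0],key=cv2.contourArea)
w=np.array([won(T,u,v,121.2) for u,v in c[:,0]])[:,:2].astype(np.float32)
print(cv2.minEnclosingCircle(w),cv2.fitEllipse(w))
E
```

```text
28.2 [ 499.11 -232.52  348.77] [ 1.24  1.19 -1.21] [ 0.51  0.66 -0.71] 74.8512420924004
[294.96 219.53]
((483.64227294921875, -249.66505432128906), 26.603073120117188) ((483.4274597167969, -249.60015869140625), (49.96482849121094, 51.59679412841797), 171.8342742919922)
```

View pics/w17.png

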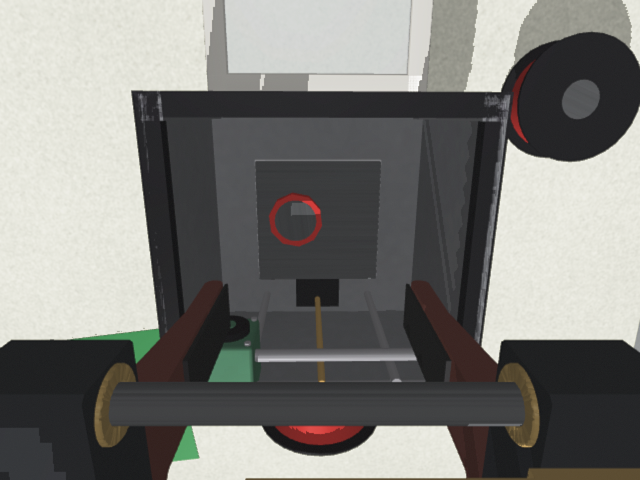

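View pics/t17.png

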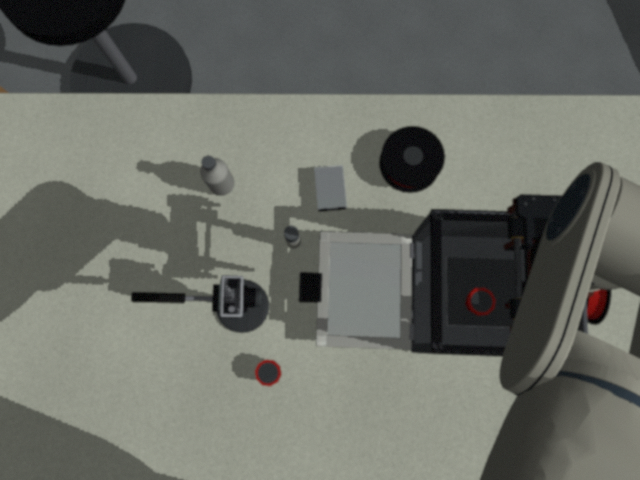

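The print is confirmed at (483.4, -249.6). The top view shows the door flat, the glue stick upright at (292,236) and the bystanders unmoved, so I'm handing in.

```bash
python3 - <<'E'
from workcell import ctrl
print(ctrl.close_job(),ctrl.get_obs()['t'])
E
```

```text
the job is handed in; nothing more can be done
the job is handed in; nothing more can be done
```

I moved the glue stick, folded the door down and aimed the camera, in that order, and handed the job in at about 28 s.

- **Glue stick:** it stands upright at about (614, 105), at least 25 mm clear of the folded door.
- **Door:** it is level on its stop. The inner face measured 53.8 mm high against 54 expected. Pushing further down gave 47 N at the fingertips with no more travel. That is above the 40 N limit for the arm or gripper body, but I was pressing only with the fingertips.
- **Camera:** I set swivel and tilt by the pan handle, then corrected once. The handle measured yaw -1.563 and tilt about -0.241, against targets of about -1.561 and -0.241. By that measurement the line of sight passes about 1 mm from the middle of the planter, whose position a second view confirmed to 0.5 mm.
- **Bystanders:** in the last top view the bottle, nozzle box, spool and finished planter look unmoved, and the robot was clear of everything.

**Disagreement between cameras:** the fixed side and top cameras differed from the wrist camera by 3–8 mm at the camera stand. I relied on the wrist camera, which read the bench plane within 1 mm.

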